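# Put three swapped vessels back on their own stands

### The job

The amber bottle, the small pale bottle and the measuring cylinder were put back on one another's stands. Move each to its own, upright and in the middle: the amber bottle on the round cork disc, the pale bottle on the square white tile and the measuring cylinder on the six-sided black rubber mat; the empty steel tray is free for parking one meanwhile. Do not knock any of them over, and leave the jar, the roll of tape and the cartons that stand nearby where they are.

Things in the scene. Friction and masses are not known exactly. Their poses are not given: they have to be found in the camera images.
- amber: amber glass bottle with a black screw cap, round, 56 mm diameter, 115 mm tall, about 160 g; origin at the centre of its underside, z up along its axis. Starts on the tile. Treat it as a straight 56 mm cylinder up to 111 mm: grip it across, 60 to 95 mm above its underside
- wash: small pale, see-through plastic bottle with a red screw cap and a white label, round, 48 mm diameter, 100 mm tall, about 110 g; origin at the centre of its underside, z up. Starts on the rubber mat. Treat it as a straight 48 mm cylinder up to 96 mm: grip it across, 45 to 80 mm above its underside
- cylinder: slender clear measuring cylinder, 143 mm tall, tube 24 mm diameter, on a six-sided blue foot 48x56 mm and 6 mm thick, about 60 g; origin at the centre of the foot's underside, z up along the tube. Starts on the cork disc. Grip the tube across, 80 to 125 mm above the underside
- cork_disc: round cork disc, 90 mm diameter, 8 mm thick, fixed to the bench, the amber bottle's stand; origin at the centre of its underside (bench height), z up; top face 8 mm above the origin
- tile: square white ceramic tile, 80x80 mm, 8 mm thick, fixed to the bench, the pale bottle's stand; origin at the centre of its underside, z up; top face 8 mm above the origin
- hex_mat: six-sided black rubber mat, 78 mm across flats (90 mm across corners), 8 mm thick, fixed to the bench, the measuring cylinder's stand; origin at the centre of its underside, z up; top face 8 mm above the origin
- tray: square shallow steel tray, 96x96x10 mm, 3 mm walls, fixed and empty: the free spot; origin at the centre of its underside, z up; inner floor 3 mm above it. Beware: behind the stands on the right-hand bench is a 0.44 m tall instrument, its front running from x 0.665 y -0.05 to x 0.52 y -0.30, 90 mm behind the stands' centres; swing past it within 0.47 m of the base axis
- septa: bystander: small clear jar with a white lid, 46 mm diameter, 36 mm high; origin at the centre of its underside
- tape: bystander: roll of white label tape lying flat, 66 mm diameter, 18 mm high; origin at the centre of its underside
- carton: bystander: small blue carton, 61x80x40 mm, the loose one, nearer the robot and at the front edge of the right-hand bench (a like one farther back is fixed); origin at the centre of its underside

How it is judged (in metres and radians):
At the end, for the whole second after the job is handed in: The amber bottle stands on the cork disc, the pale bottle on the tile and the measuring cylinder on the rubber mat, each within 15 mm of the stand's centre, its underside on the stand's top (within 4 mm), upright within 0.1 rad and at rest (horizontal distance between amber and cork_disc below 0.015 m and z of amber in the frame of cork_disc between 0.004 and 0.012 m and angle between each of amber, wash, cylinder's own z axis and vertical below 0.1 rad and linear speed of each of amber, wash, cylinder below 0.02 m/s and horizontal distance between wash and tile below 0.015 m and z of wash in the frame of tile between 0.004 and 0.012 m and horizontal distance between cylinder and hex_mat below 0.015 m and z of cylinder in the frame of hex_mat between 0.004 and 0.012 m); the robot touches nothing.
It fails at once if the amber bottle, the pale bottle or the measuring cylinder is tipped over (more than 40 degrees) (angle between any of amber, wash, cylinder's own z axis and vertical above 0.7 rad).
It fails at once if the small jar is shoved more than 30 mm (distance of septa from where it was at the start of the episode above 0.03 m).
It fails at once if the roll of tape is shoved more than 30 mm (distance of tape from where it was at the start of the episode above 0.03 m).
It fails at once if the loose carton is shoved more than 30 mm (distance of carton from where it was at the start of the episode above 0.03 m).
It also fails if it takes over 125 s, if anything falls off the work surface, if the arm or the gripper's body presses on something with over 40 N, if the wrist force passes 120 N, or if a joint passes its speed limit or range.

### The arm

A 6-joint arm with a two-finger parallel gripper is mounted at the origin on a cart in front of the work surface, level with it; the furniture and walls round the work are solid. World frame = base frame: x ahead of the robot, y to its left, z up, the work surface at z = 0. Lengths are in mm, angles in rad, forces in N, time in s.
With the tool pointing down it reaches from about 375 to 925 mm from the base axis. Payload 5.7 kg.
Tool frame: the origin (TCP) lies between the finger pads; the fingertips stand 19 mm ahead of it and the grasp point (between the pads) is the TCP; z points along the fingers, y is the line along which they close (so a half turn about z gives the same grasp; the last joint's range is limited). The gripper opens to 88 mm and grips with 3 to 60 N. Pads are 20 mm wide; open, the fingers measure 115 mm over their backs; the gripper's body (75 mm by 178 mm) begins 61 mm behind the grasp point.
Start: joints at [1.174, 0.359, 1.51, -0, 1.272, -0.115], TCP at [166.845, 576.305, 241.623] pointing down, gripper open.
Joint ranges: [-2.97, 2.97], [-1.01, 2.36], [0.21, 2.38], [-0.96, 4.11], [0.2, 2.71], [-2.98, 2.98]. Speed limits (rad/s): [2.39, 2.39, 3.14, 3.14, 3.14, 3.14].

### API

Orientations are given as a unit quaternion [w, x, y, z].
In Python, from workcell import env, vision gives the robot as it stands.
- The arm moves only by the tool move_arm, never from a script. Its argument "increments" is a list of rows, each a list of 3 entries, a list of its own where there are three numbers: the shift along the tool's x, y, z in normalised numbers (1 is 500 mm), then the turn about the tool's z in parts of the range, where 1.0 means 2 rad, then the opening, from 0 (shut) to 1 (fully open). A call has 1 to 12 rows; each row is the pose to reach, as a shift and turn from the pose commanded when the call began, along the tool's axes at that moment; what a row does not reach only later rows make up. A row lasts 1/10 s, in which the tool goes at most 50 mm and 8.59 degrees, less where a joint would pass 70% of its speed; a pose out of reach is approached as far as the arm can. A shift or turn number past 1, either way, is cut back to 1. A call with a gripper value outside its range is refused whole. The fingers move at their own pace and stop on an object; "squeeze" is the grip in N (left out, the last holds). Time passes only in rows, so rows that repeat a pose let the fingers close. It gives the time, the measured TCP pose, the force, the opening and the grip force at its end, in the units of the state.
- env.get_state(): the state, without advancing time (a new reading comes with each control period).
- vision.snapshot(name): name is "scene" or "side" or "wrist"; returns a dict with "image" (400x640x3 uint8, red, green, blue), "vfov" (degrees; the focal length in pixels is half the picture's height over the tangent of half this angle, whatever the lens; pixels are square), "cx", "cy" (the principal point, pixels), "D" ([k1, k2, p1, p2, k3] as OpenCV has them; the pictures are not rectified), "xyz" and "attitude" of the camera in the world. Camera axes: x right, y down, z forward; pixel columns grow to the right and rows downward; lengths in mm; the calibration is good to about 2 mm. A picture is of the moment at which its call begins. There is no depth.
- env.sign_off(): hands the job in; it is judged then, once.
The state is a dict: "time_s": time; "joint_positions": joint angles; "qd": joint speeds; "effort": joint torques, N m; "position": TCP position; "tool_rot": TCP orientation; "wrist_force": force on the tool from outside, world axes, zero at the start; "torque": the same for the moment, N m; "finger_gap": finger opening in mm; "grip_force": force on a finger pad.
Only numpy, scipy, OpenCV 4.12 (cv2) and the standard library are available. Lean on these libraries where they do the work, as an engineer would, in place of code of your own. Each camera call takes 0.05 s, during which the arm holds its last target. There are 200 camera calls.

## Working session

There is one attempt and no reset: what is moved stays moved. The work goes in short steps, Python scripts to look and compute and a tool call to move; the robot and the scene stay as the last step left them, time stands still between calls to the robot, and variables do not carry over. Pictures are saved under pics/ and viewed, at most 17 in all, crops included, and the job is handed in when it is done.

Besides the shell and the picture viewer there is one more tool, called after "Call:" by a JSON object that holds its "name" and its "arguments". move_arm: Moves the arm, as the interface text tells. Its arguments: {"type":"object","properties":{"increments":{"type":"array","items":{"type":"array"}},"squeeze":{"type":"number"}},"required":["increments"]}

```bash
ls; mkdir -p pics; cat > h.py <<'E'
import numpy as np, cv2
from scipy.spatial.transform import Rotation as R
from workcell import env, vision
def snap(n,save=None):
    s=vision.snapshot(n)
    if save: cv2.imwrite('pics/'+save,cv2.cvtColor(s['image'],cv2.COLOR_RGB2BGR))
    return s
def cam(s):
    f=200/np.tan(np.radians(s['vfov'])/2)
    K=np.array([[f,0,s['cx']],[0,f,s['cy']],[0,0,1]])
    q=np.array(s['attitude'],float)
    r=R.from_quat(q[[1,2,3,0]]) if q.size==4 else R.from_matrix(q)
    return K,np.array(s['D'],float),r.as_matrix(),np.array(s['xyz'],float)
def ray(s,p,z):
    K,D,M,c=cam(s)
    u=cv2.undistortPoints(np.array(p,float).reshape(-1,1,2),K,D).reshape(-1,2)
    d=np.c_[u,np.ones(len(u))]@M.T
    return c+d*((z-c[2])/d[:,2])[:,None]
def proj(s,P):
    K,D,M,c=cam(s)
    P=(np.array(P,float).reshape(-1,3)-c)@M
    return cv2.projectPoints(P,np.zeros(3),np.zeros(3),K,D)[0].reshape(-1,2)
E
python3 - <<'E'
from h import *
for n in ('scene','side','wrist'):
    s=snap(n,n+'0.png'); print(n,{k:v for k,v in s.items() if k!='image'})
print(env.get_state())
E
```

```text
pics
scene {'vfov': 51.245817096465004, 'cx': 310.18629826529127, 'cy': 199.38039434757428, 'D': array([-0.07429779,  0.        ,  0.        ,  0.        ,  0.        ]), 'xyz': array([  16.09106988, 1005.26434372,  691.14807272]), 'attitude': array([ 0.11071596, -0.1720756 ,  0.85489954, -0.4767376 ])}
side {'vfov': 52.80033922610782, 'cx': 320.67534778996423, 'cy': 198.64706650796262, 'D': array([-0.04874402,  0.        ,  0.        ,  0.        ,  0.        ]), 'xyz': array([ 855.26735215, -623.48330061, 1316.14659074]), 'attitude': array([-0.24719068,  0.92835575,  0.26856528, -0.07017871])}
wrist {'vfov': 58.05880867275325, 'cx': 315.2818200563193, 'cy': 199.51655660273389, 'D': array([0.00985509, 0.        , 0.        , 0.        , 0.        ]), 'xyz': array([ 98.95660339, 596.43830104, 383.02600638]), 'attitude': array([0.10404282, 0.79244604, 0.5960024 , 0.07736603])}
{'time_s': 0.15, 'joint_positions': array([ 1.17393054e+00,  3.59343536e-01,  1.51115615e+00,  1.15547411e-05,
        1.27249580e+00, -1.15092323e-01]), 'qd': array([ 7.68329804e-05, -2.13343272e-03, -3.75993105e-03, -1.65381274e-03,
        1.12292796e-03, -2.08859432e-03]), 'effort': array([ 2.26670250e-04, -5.15764511e+01, -2.71008450e+01,  6.73600123e-02,
        3.05675541e-02, -6.83280700e-05]), 'position': array([166.64423891, 575.88379036, 241.01083952]), 'tool_rot': array([-1.82935020e-04,  1.40422765e-01,  9.90091387e-01, -6.77164940e-04]), 'wrist_force': array([ 0.48368449, -0.23477674,  0.73199086]), 'torque': array([-0.06864571, -0.00771174,  0.01040203]), 'grip_force': 0.0, 'finger_gap': 87.72653269353084}
```

View pics/scene0.png

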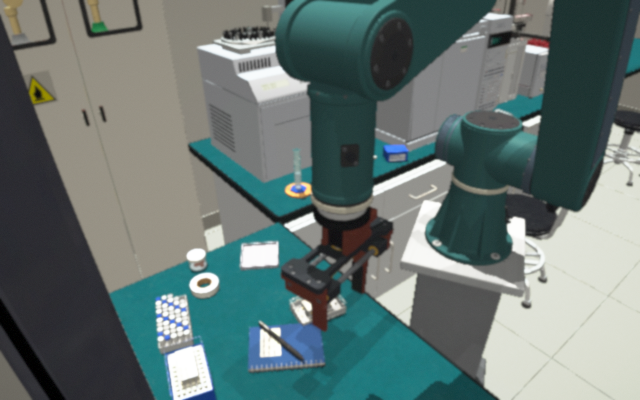

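View pics/side0.png

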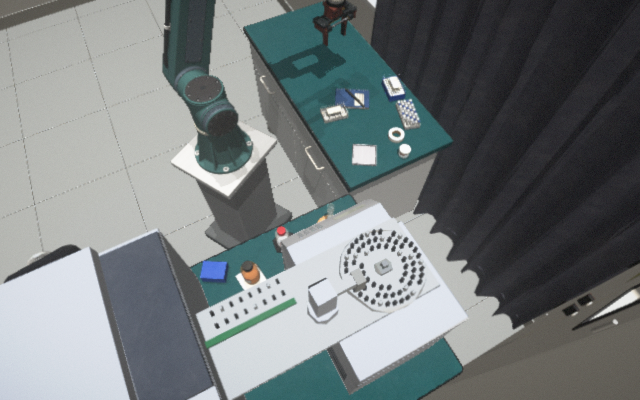

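View pics/wrist0.png

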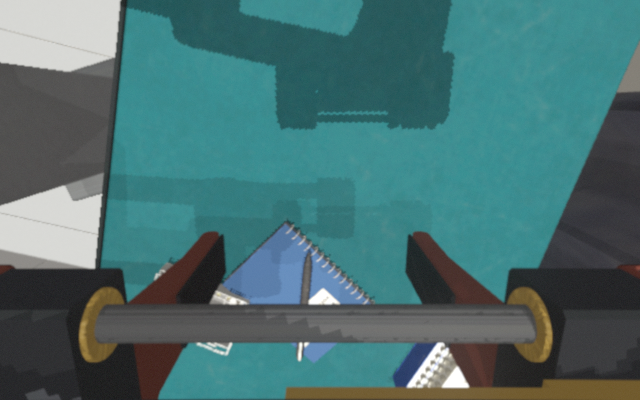

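The side view shows the amber bottle on the white tile at about (250,272), the red-capped bottle at (281,233) and the cylinder at (330,210), all along the instrument's front. The blue carton is at (213,271). In the left-hand area, the tray candidates are (364,154) and (333,113), the tape is at (396,134) and the jar at (404,151).

```bash
python3 - <<'E'
from h import *
s=snap('side'); sc=snap('scene')
np.set_printoptions(precision=0,suppress=True)
for n,p,z in [('traycand',(364,154),5),('tc2',(333,113),10),('amber cap',(247,266),115+8),('wash cap',(282,231),108),('cyl top',(330,207),151),('carton',(213,271),40),('tape',(396,134),18),('jar',(404,151),36)]:
    print(n,ray(s,p,z)[0])
for n,p,z in [('cork',(297,190),8),('whitesq',(260,255),5),('tc2',(318,306),10),('cyltop',(297,152),151)]:
    print(n,ray(sc,p,z)[0])
c=ray(s,[(352,146),(377,145),(378,163),(351,165)],8);print(c,np.linalg.norm(np.diff(c,axis=0),axis=1))
im=s['image'][180:330,170:370]; cv2.imwrite('pics/c1.png',cv2.cvtColor(cv2.resize(im,None,fx=4,fy=4,interpolation=2),cv2.COLOR_RGB2BGR))
E
```

```text
traycand [495. 280.   5.]
tc2 [279. 394.  10.]
amber cap [ 428. -372.  123.]
wash cap [ 447. -210.  108.]
cyl top [545. -68. 151.]
carton [ 314. -430.   40.]
tape [560. 430.  18.]
jar [629. 356.  36.]
cork [543. -52.   8.]
whitesq [492. 285.   5.]
tc2 [281. 399.  10.]
cyltop [532. -41. 151.]
[[435. 287.   8.]
 [518. 346.   8.]
 [564. 270.   8.]
 [478. 204.   8.]] [102.  89. 108.]
```

View pics/c1.png

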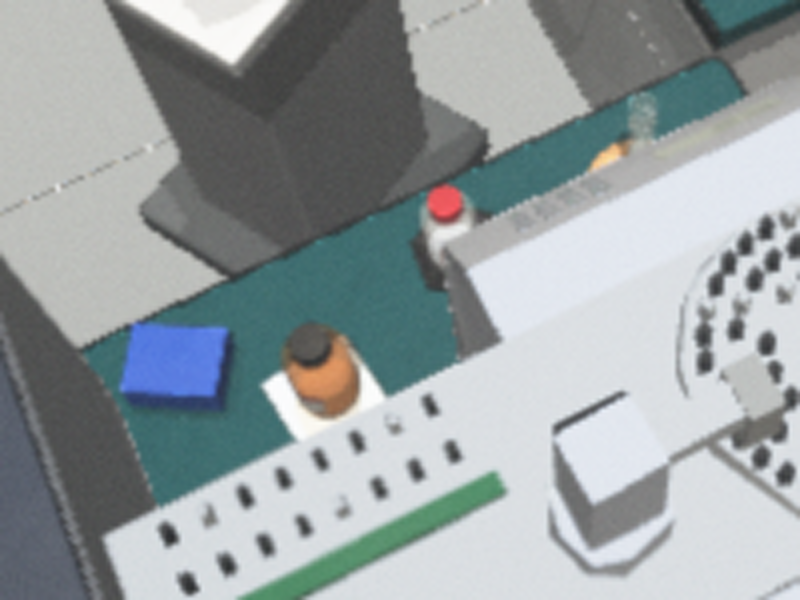

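Both views put the tray at about (494,282). The cork disc is near (545,-60), the mat near (460,-205) and the tile near (430,-370). In the crop, the amber bottle, pale bottle and carton are all visible on the right-hand bench. Next I'll move to overlook the tray, then the stands, using the wrist camera.

```bash
cat >> h.py <<'E'
def to(*T, st=None):
    """increments from present pose to world targets (x,y,z mm, tool-x heading deg)"""
    st=st or env.get_state(); q=st['tool_rot']; M=R.from_quat(q[[1,2,3,0]]).as_matrix(); p=st['position']
    h=np.degrees(np.arctan2(M[1,0],M[0,0]))
    print('t',round(st['time_s'],2),'pos',p.round(1),'head',round(h,1),'tilt',np.round(M[:2,2],4),'gap',round(st['finger_gap'],1))
    for x,y,z,a in T:
        d=M.T@(np.array([x,y,z])-p); w=(h-a+180)%360-180
        print((x,y,z,a),'->',(d/1000).round(4).tolist(),'turn',round(np.radians(w),3),'rows>=',round(max(np.linalg.norm(d)/50,abs(w)/8.59),1))
E
python3 -c "
from h import *
to((400,270,320,150))"
```

```text
t 0.25 pos [166.7 576.  241.2] head 163.9 tilt [-0.0003 -0.0008] gap 87.5
(400, 270, 320, 150) -> [-0.3092, -0.2292, -0.0786] turn 0.242 rows>= 7.9
```

Units first: shifts go in shares of 500 mm and turns go in shares of 2 rad. So -0.31 m is -0.62, -0.23 m is -0.46, 0.24 rad is 0.12.

Call:
{"name": "move_arm", "arguments": {"increments": [[[-0.1, -0.07, -0.04], 0.03, 1], [[-0.62, -0.46, -0.16], 0.12, 1], [[-0.62, -0.46, -0.16], 0.12, 1], [[-0.62, -0.46, -0.16], 0.12, 1], [[-0.62, -0.46, -0.16], 0.12, 1], [[-0.62, -0.46, -0.16], 0.12, 1], [[-0.62, -0.46, -0.16], 0.12, 1], [[-0.62, -0.46, -0.16], 0.12, 1], [[-0.62, -0.46, -0.16], 0.12, 1], [[-0.62, -0.46, -0.16], 0.12, 1], [[-0.62, -0.46, -0.16], 0.12, 1], [[-0.62, -0.46, -0.16], 0.12, 1]]}}

```text
time_s: 1.45
position: [399.5, 270.1, 321.2]
tool_rot: [-0.001, 0.257, 0.966, -0.0]
wrist_force: [0.2, -0.1, 0.4]
finger_gap: 87.7
grip_force: 0.0
```

```bash
python3 -c "
from h import *
s=snap('wrist','w1.png');np.save('w1.npy',s,allow_pickle=True)
to((400,-150,380,150))"
```

```text
t 1.5 pos [399.6 270.2 321.3] head 150.2 tilt [-0.0009 -0.0002] gap 88.1
(400, -150, 380, 150) -> [-0.2089, -0.3646, -0.0587] turn 0.004 rows>= 8.5
```

View pics/w1.png

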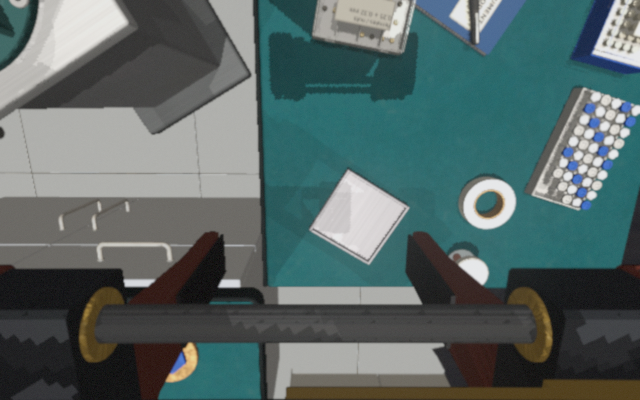

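The tray's corners are at about (349,168), (409,208), (368,264) and (310,230). The tape is at (488,203), the jar at (468,265), and the cork with the cylinder's blue foot is at (180,362). Now over to the stands.

Converted, -0.365 m is -0.73, -0.21 m is -0.42.

Call:
{"name": "move_arm", "arguments": {"increments": [[[-0.42, -0.73, -0.12], 0, 1], [[-0.42, -0.73, -0.12], 0, 1], [[-0.42, -0.73, -0.12], 0, 1], [[-0.42, -0.73, -0.12], 0, 1], [[-0.42, -0.73, -0.12], 0, 1], [[-0.42, -0.73, -0.12], 0, 1], [[-0.42, -0.73, -0.12], 0, 1], [[-0.42, -0.73, -0.12], 0, 1], [[-0.42, -0.73, -0.12], 0, 1], [[-0.42, -0.73, -0.12], 0, 1], [[-0.42, -0.73, -0.12], 0, 1], [[-0.42, -0.73, -0.12], 0, 1]]}}

```text
time_s: 2.7
position: [400.7, -150.2, 381.3]
tool_rot: [-0.0, 0.257, 0.966, 0.0]
wrist_force: [-0.3, 0.5, 0.0]
finger_gap: 88.2
grip_force: 0.0
```

```bash
python3 -c "
from h import *
w=np.load('w1.npy',allow_pickle=True).item()
c=ray(w,[(349,168),(409,208),(368,264),(310,230)],10);print(c.round(),c.mean(0).round(1),np.linalg.norm(np.roll(c,1,0)-c,axis=1).round())
s=snap('wrist','w2.png');np.save('w2.npy',s,allow_pickle=True)
print(s['xyz']);to()"
```

```text
[[428. 304.  10.]
 [514. 347.  10.]
 [558. 263.  10.]
 [476. 219.  10.]] [493.7 283.4  10. ] [97. 96. 94. 93.]
[ 339.47439606 -114.64201377  523.47198347]
t 2.75 pos [ 400.7 -150.2  381.4] head 150.2 tilt [-0.0006  0.0007] gap 87.6
```

View pics/w2.png

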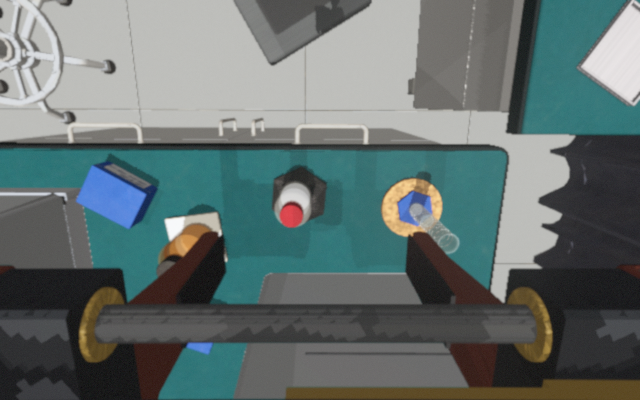

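The cork ring is at (411,208), with the cylinder's foot at (413,210). The mat is at (299,196), with the red cap at (291,214). The tile is at about (195,240), with the amber bottle partly hidden behind the finger. The carton is at (118,194). Now to measure these.

```bash
python3 - <<'E'
from h import *
np.set_printoptions(precision=1,suppress=True)
s=np.load('w2.npy',allow_pickle=True).item(); im=s['image']
hsv=cv2.cvtColor(im,cv2.COLOR_RGB2HSV)
def mask(lo,hi,box):
    m=cv2.inRange(hsv,np.array(lo),np.array(hi)); k=np.zeros_like(m); x0,y0,x1,y1=box; k[y0:y1,x0:x1]=m[y0:y1,x0:x1]
    return max(cv2.findContours(k,cv2.RETR_EXTERNAL,cv2.CHAIN_APPROX_NONE)[0],key=cv2.contourArea)
def rep(n,c,z):
    h=cv2.convexHull(c); w=ray(s,c.reshape(-1,2),z)[:,:2].astype(np.float32)
    (a,r)=cv2.minEnclosingCircle(w); rect=cv2.minAreaRect(w); e=cv2.fitEllipse(cv2.convexHull(w)); print(n,cv2.boundingRect(c),'circ',np.array(a),r,'rect',np.array(rect[0]),np.array(rect[1]),rect[2],'ell',np.array(e[0]),np.array(e[1]))
rep('cork',mask((8,70,120),(28,255,255),(370,165,460,240)),8)
rep('foot',mask((105,120,60),(130,255,255),(370,165,460,240)),14)
rep('mat',mask((0,0,0),(179,255,55),(262,160,335,245)),8)
rep('red',mask((170,120,80),(179,255,255),(262,160,335,245)),108)
rep('tile',mask((0,0,150),(179,60,255),(150,195,240,290)),8)
rep('amber',mask((5,90,60),(22,255,255),(150,195,240,290)),60)
rep('carton',mask((105,120,60),(130,255,255),(70,150,165,240)),20)
cv2.imwrite('pics/c2.png',cv2.cvtColor(cv2.resize(im[150:290,60:340],None,fx=2.8,fy=2.8,interpolation=2),cv2.COLOR_RGB2BGR))
E
```

```text
cork (381, 178, 61, 59) circ [539.9 -64.3] 45.38835906982422 rect [538.9 -64.1] [87.7 89.6] 19.401330947875977 ell [539.9 -64.4] [89.6 89.9]
foot (398, 192, 33, 33) circ [540.2 -61.2] 25.385677337646484 rect [539.  -61.7] [43.4 50.1] 16.723777770996094 ell [540.1 -61.8] [48.  48.9]
mat (283, 167, 33, 28) circ [ 425.6 -189.8] 24.432567596435547 rect [ 420.4 -184.5] [47.8 33.1] 40.654640197753906 ell [ 426.7 -191.5] [47.5 51.1]
red (280, 203, 22, 24) circ [ 437.5 -203.5] 15.251306533813477 rect [ 436.7 -204.2] [25.4 29. ] 60.21543502807617 ell [ 437.1 -203.8] [26.1 30.3]
tile (164, 213, 58, 28) circ [ 403.1 -363.4] 43.48912811279297 rect [ 402.9 -363.4] [82.4 36. ] 66.46118927001953 ell [ 404.4 -363.2] [55.3 93.6]
amber (161, 224, 53, 38) circ [ 416.7 -362. ] 43.2111701965332 rect [ 412.8 -362.8] [32.5 84.4] 12.210589408874512 ell [ 412.7 -360.1] [36.4 86.7]
carton (76, 161, 81, 68) circ [ 307.  -425.1] 59.164485931396484 rect [ 306.7 -425. ] [92.1 78.4] 29.27896499633789 ell [ 307.8 -423.4] [ 97.1 113.1]
```

View pics/c2.png

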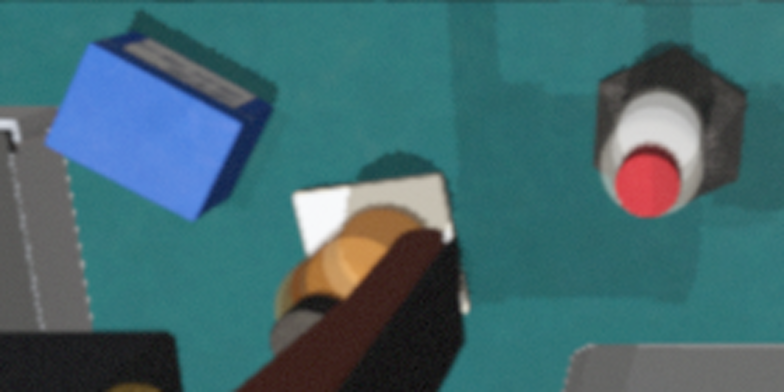

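```bash
python3 -c "
from h import *
to((540,-62,280,150),(540,-62,113,150))"
```

```text
t 2.75 pos [ 400.7 -150.2  381.4] head 150.2 tilt [-0.0006  0.0007] gap 87.6
(540, -62, 280, 150) -> [-0.0773, 0.1457, 0.1013] turn 0.004 rows>= 3.9
(540, -62, 113, 150) -> [-0.0774, 0.1456, 0.2683] turn 0.004 rows>= 6.3
```

Converted, 0.1455 m is 0.291, 0.1 m is 0.2.

Call:
{"name": "move_arm", "arguments": {"increments": [[[-0.154, 0.291, 0.2], 0, 1], [[-0.154, 0.291, 0.2], 0, 1], [[-0.154, 0.291, 0.2], 0, 1], [[-0.154, 0.291, 0.2], 0, 1], [[-0.154, 0.291, 0.2], 0, 1], [[-0.154, 0.291, 0.2], 0, 1], [[-0.154, 0.291, 0.2], 0, 1]]}}

```text
time_s: 3.45
position: [539.5, -63.8, 282.4]
tool_rot: [0.0, 0.257, 0.966, -0.0]
wrist_force: [-1.0, -0.4, 0.1]
finger_gap: 87.9
grip_force: 0.0
```

```bash
python3 -c "
from h import *
s=snap('wrist','w3.png');np.save('w3.npy',s,allow_pickle=True)
print(proj(s,[(540,-62,14),(540,-62,151)]))
to((540,-62,113,150))"
```

```text
[[316.31475939 166.84311328]
 [316.81302512 196.57501879]]
t 3.5 pos [539.5 -64.2 282.8] head 150.1 tilt [ 0.001  -0.0007] gap 87.8
(540, -62, 113, 150) -> [0.0009, 0.0022, 0.1698] turn 0.002 rows>= 3.4
```

View pics/w3.png

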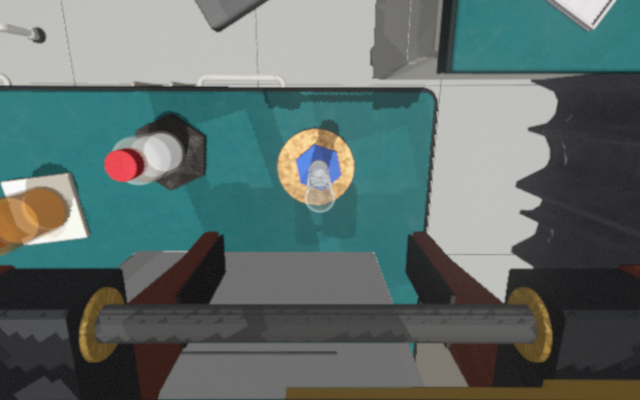

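The cylinder foot is at (318,165) and its top rim at (319,200), matching the prediction (316,167)/(317,197) to within a couple of millimetres. Descending and gripping.

Converted, 0.17 m is 0.34, 0.155 m is 0.31.

Call:
{"name": "move_arm", "arguments": {"increments": [[[0.002, 0.004, 0.1], 0, 1], [[0.002, 0.004, 0.18], 0, 1], [[0.002, 0.004, 0.26], 0, 1], [[0.002, 0.004, 0.31], 0, 1], [[0.002, 0.004, 0.34], 0, 1], [[0.002, 0.004, 0.34], 0, 1], [[0.002, 0.004, 0.34], 0, 0.2], [[0.002, 0.004, 0.34], 0, 0.15], [[0.002, 0.004, 0.34], 0, 0.1], [[0.002, 0.004, 0.34], 0, 0.1], [[0.002, 0.004, 0.34], 0, 0.1], [[0.002, 0.004, 0.34], 0, 0.1]], "squeeze": 15}}

```text
time_s: 4.7
position: [540.3, -61.9, 111.9]
tool_rot: [0.0, 0.258, 0.966, -0.0]
wrist_force: [-0.4, -0.4, 0.5]
finger_gap: 43.1
grip_force: 0.0
```

```bash
python3 -c "
from h import *
s=snap('wrist','w4.png')
to((540,-62,290,150),(420,20,290,150),(494,283,290,150))"
```

```text
t 4.75 pos [540.2 -61.9 111.8] head 150.1 tilt [ 0.0001 -0.0002] gap 39.2
(540, -62, 290, 150) -> [0.0001, -0.0002, -0.1782] turn 0.002 rows>= 3.6
(420, 20, 290, 150) -> [0.145, 0.0111, -0.1782] turn 0.002 rows>= 4.6
(494, 283, 290, 150) -> [0.212, 0.276, -0.1783] turn 0.002 rows>= 7.8
```

Converted, -0.03 m is -0.06, -0.01 m is -0.02.

Call:
{"name": "move_arm", "arguments": {"increments": [[[0, 0, 0], 0, 0.1], [[0, 0, 0], 0, 0.1], [[0, 0, 0], 0, 0.1], [[0, 0, 0], 0, 0.1], [[0, 0, 0], 0, 0.1], [[0, 0, 0], 0, 0.1], [[0, 0, -0.02], 0, 0.1], [[0, 0, -0.06], 0, 0.1]]}}

```text
time_s: 5.55
position: [539.0, -61.7, 141.2]
tool_rot: [-0.002, 0.258, 0.966, -0.0]
wrist_force: [-1.1, -0.1, -0.8]
finger_gap: 23.4
grip_force: 15.0
```

Converted, 0.25 m is 0.5, 0.15 m is 0.3.

Call:
{"name": "move_arm", "arguments": {"increments": [[[0, 0, -0.08], 0, 0.1], [[0.04, 0, -0.16], 0, 0.1], [[0.1, 0.006, -0.23], 0, 0.1], [[0.16, 0.014, -0.28], 0, 0.1], [[0.22, 0.022, -0.296], 0, 0.1], [[0.27, 0.06, -0.296], 0, 0.1], [[0.3, 0.12, -0.296], 0, 0.1], [[0.32, 0.2, -0.296], 0, 0.1], [[0.34, 0.28, -0.296], 0, 0.1], [[0.36, 0.36, -0.296], 0, 0.1], [[0.38, 0.44, -0.296], 0, 0.1], [[0.4, 0.5, -0.296], 0, 0.1]]}}

```text
time_s: 6.75
position: [491.9, 256.9, 290.4]
tool_rot: [0.0, 0.258, 0.966, 0.0]
wrist_force: [0.7, -0.7, -0.5]
finger_gap: 23.4
grip_force: 15.0
```

```bash
python3 -c "
from h import *
s=snap('wrist','w5.png')
to((494,283,290,150),(494,283,112,150))"
```

```text
t 6.8 pos [492.8 260.6 290.4] head 150.2 tilt [0.0021 0.0043] gap 23.4
(494, 283, 290, 150) -> [0.0101, 0.02, 0.0005] turn 0.004 rows>= 0.4
(494, 283, 112, 150) -> [0.01, 0.0191, 0.1785] turn 0.004 rows>= 3.6
```

View pics/w5.png

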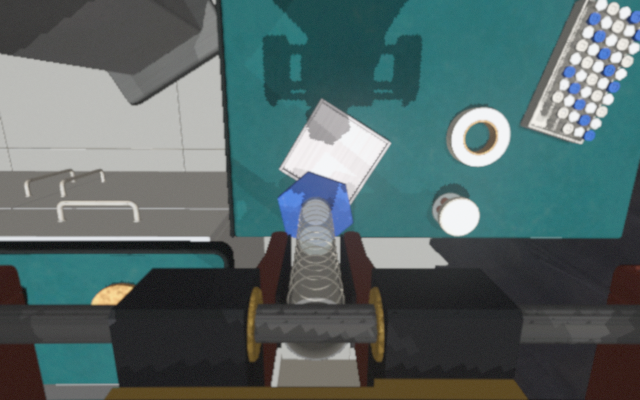

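The cylinder hangs upright between the pads with its foot at (316,205), and the tray below is empty. Lowering it in.

Converted, 0.1825 m is 0.365, 0.024 m is 0.048.

Call:
{"name": "move_arm", "arguments": {"increments": [[[0.024, 0.048, 0], 0, 0.1], [[0.024, 0.048, 0.08], 0, 0.1], [[0.024, 0.048, 0.16], 0, 0.1], [[0.024, 0.048, 0.24], 0, 0.1], [[0.024, 0.048, 0.3], 0, 0.1], [[0.024, 0.048, 0.34], 0, 0.1], [[0.024, 0.048, 0.352], 0, 0.1], [[0.024, 0.048, 0.36], 0, 0.1], [[0.024, 0.048, 0.365], 0, 0.1], [[0.024, 0.048, 0.365], 0, 0.1]]}}

```text
time_s: 7.8
position: [493.7, 281.5, 108.1]
tool_rot: [0.001, 0.258, 0.966, 0.0]
wrist_force: [-0.1, -0.5, -0.6]
finger_gap: 23.1
grip_force: 15.0
```

Converted, -0.16 m is -0.32, -0.06 m is -0.12.

Call:
{"name": "move_arm", "arguments": {"increments": [[[0, 0, 0.002], 0, 0.1], [[0, 0, 0.003], 0, 0.1], [[0, 0, 0.003], 0, 0.5], [[0, 0, 0.003], 0, 1], [[0, 0, 0.003], 0, 1], [[0, 0, 0.003], 0, 1], [[0, 0, 0.003], 0, 1], [[0, 0, 0.003], 0, 1], [[0, 0, -0.04], 0, 1], [[0, 0, -0.12], 0, 1], [[0, 0, -0.22], 0, 1], [[0, 0, -0.32], 0, 1]]}}

```text
time_s: 9.0
position: [492.3, 281.0, 268.4]
tool_rot: [-0.001, 0.258, 0.966, -0.0]
wrist_force: [0.8, 0.7, -0.3]
finger_gap: 87.6
grip_force: 0.0
```

```bash
python3 -c "
from h import *
s=snap('wrist','w6.png');np.save('w6.npy',s,allow_pickle=True)
im=s['image'];hsv=cv2.cvtColor(im,cv2.COLOR_RGB2HSV);m=cv2.inRange(hsv,(105,120,60),(130,255,255));m[:,:260]=0;m[:,400:]=0;m[:90]=0
c=max(cv2.findContours(m,0,1)[0],key=cv2.contourArea);w=ray(s,c.reshape(-1,2),9)[:,:2].astype(np.float32);print(cv2.boundingRect(c),cv2.fitEllipse(cv2.convexHull(w)))
to((420,0,280,150),(390,-290,310,150))"
```

```text
(295, 147, 43, 40) ((493.7518310546875, 282.0848388671875), (48.18120193481445, 50.41237258911133), 18.374788284301758)
t 9.05 pos [496.6 282.9 277.6] head 150.1 tilt [0.0115 0.0048] gap 87.7
(420, 0, 280, 150) -> [-0.0746, -0.2834, -0.0047] turn 0.002 rows>= 5.9
(390, -290, 310, 150) -> [-0.1933, -0.5495, -0.0364] turn 0.002 rows>= 11.7
```

```bash
python3 - <<'E'
from h import *
np.set_printoptions(precision=1,suppress=True)
s=np.load('w3.npy',allow_pickle=True).item()
print('front z0',ray(s,[(135,253),(375,252)],0)[:,:2].tolist())
print('tile corners',ray(s,[(3,182),(72,174),(88,237)],8)[:,:2].tolist())
print('mat corners',ray(s,[(172,113),(204,130),(205,163),(176,188)],8)[:,:2].tolist())
d=vision.snapshot('side'); print('side edge z440',ray(d,[(207,345),(290,300)],440)[:,:2].tolist(), 'white front z440',ray(d,[(280,243),(370,202)],440)[:,:2].tolist())
E
```

```text
front z0 [[523.7757689805442, -317.0659204622148], [673.8076224980078, -52.77334078214747]]
tile corners [[374.1450487779804, -390.2545362101474], [406.44208840700765, -314.5445687228773], [477.3848789996186, -348.4138412907445]]
mat corners [[407.4949010278243, -172.71719949881788], [440.78736482408374, -152.24681151885127], [472.63079416453144, -172.64972198260313], [480.32503203221216, -219.27852109916552]]
side edge z440 [[576.8664609342181, -623.5780523639252], [669.5531954058274, -451.1964747261727]] white front z440 [[572.9059640318881, -351.4840775784408], [698.9117045941077, -140.5742565395164]]
```

Converted, -0.5 m is -1, -0.005 m is -0.01.

Call:
{"name": "move_arm", "arguments": {"increments": [[[-0.02, -0.08, 0], 0, 1], [[-0.044, -0.17, -0.01], 0, 1], [[-0.068, -0.26, -0.01], 0, 1], [[-0.092, -0.35, -0.01], 0, 1], [[-0.116, -0.44, -0.01], 0, 1], [[-0.14, -0.53, -0.02], 0, 1], [[-0.164, -0.61, -0.03], 0, 1], [[-0.19, -0.69, -0.04], 0, 1], [[-0.22, -0.77, -0.06], 0, 1], [[-0.26, -0.85, -0.08], 0, 1], [[-0.3, -0.93, -0.09], 0, 1], [[-0.34, -1, -0.1], 0, 1]]}}

```text
time_s: 10.3
position: [390.3, -238.9, 317.1]
tool_rot: [0.0, 0.258, 0.966, -0.0]
wrist_force: [-0.1, 0.4, -0.1]
finger_gap: 87.9
grip_force: 0.0
```

```bash
python3 -c "
from h import *
to((424,-368,330,150))"
```

```text
t 10.3 pos [ 390.3 -238.9  317.1] head 150.1 tilt [-0.     -0.0002] gap 87.9
(424, -368, 330, 150) -> [-0.0936, -0.0951, -0.0129] turn 0.001 rows>= 2.7
```

Converted, -0.095 m is -0.19, -0.094 m is -0.188.

Call:
{"name": "move_arm", "arguments": {"increments": [[[-0.06, -0.06, -0.01], 0, 1], [[-0.12, -0.12, -0.02], 0, 1], [[-0.188, -0.19, -0.026], 0, 1], [[-0.188, -0.19, -0.026], 0, 1], [[-0.188, -0.19, -0.026], 0, 1]]}}

```text
time_s: 10.8
position: [424.9, -366.5, 328.9]
tool_rot: [-0.001, 0.259, 0.966, 0.001]
wrist_force: [0.0, -0.1, -0.2]
finger_gap: 87.8
grip_force: 0.0
```

```bash
python3 -c "
from h import *
s=snap('wrist','w7.png');np.save('w7.npy',s,allow_pickle=True)
to()"
```

```text
t 10.85 pos [ 424.7 -365.3  329.1] head 150.1 tilt [-0.0016  0.0021] gap 88.1
```

View pics/w7.png

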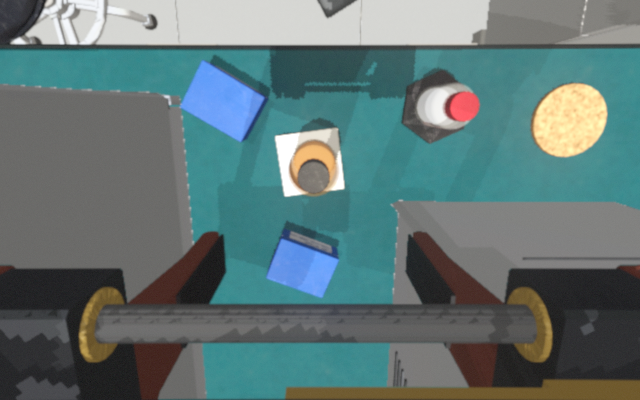

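The amber bottle is on the tile at (313,175), with the loose carton at (224,100) and the fixed carton at (303,262). The empty cork is at (570,120), and there is a large grey box on the left with its edge at x≈185. I'll measure these and check that box's height from two views.

```bash
cat >> h.py <<'E'
def blob(s,lo,hi,box,z):
    hsv=cv2.cvtColor(s['image'],cv2.COLOR_RGB2HSV)
    m=cv2.inRange(hsv,np.array(lo),np.array(hi)); k=np.zeros_like(m); x0,y0,x1,y1=box; k[y0:y1,x0:x1]=m[y0:y1,x0:x1]
    c=max(cv2.findContours(k,cv2.RETR_EXTERNAL,cv2.CHAIN_APPROX_NONE)[0],key=cv2.contourArea)
    w=cv2.convexHull(ray(s,c.reshape(-1,2),z)[:,:2].astype(np.float32)); r=cv2.minAreaRect(w); e=cv2.fitEllipse(w)
    print(cv2.boundingRect(c),'rect',np.round(r[0],1),np.round(r[1],1),'ell',np.round(e[0],1),np.round(e[1],1))
E
python3 - <<'E'
from h import *
np.set_printoptions(precision=1,suppress=True)
s=np.load('w7.npy',allow_pickle=True).item(); a=np.load('w2.npy',allow_pickle=True).item()
print('tile');blob(s,(0,0,120),(179,70,255),(260,115,360,210),8)
print('cap');blob(s,(0,0,0),(179,120,110),(292,150,335,200),123)
print('amber');blob(s,(5,90,60),(22,255,255),(270,120,350,200),70)
print('cork');blob(s,(8,60,120),(28,255,255),(510,70,630,170),8)
print('red');blob(s,(170,120,80),(179,255,255),(430,70,500,140),108)
P=[]
for v,p in ((s,(177,97)),(a,(68,192))):
    q=ray(v,[p],0)[0]; P.append((cam(v)[3],q))
for z in (-700,-100,0,50,100,200,300): print(z,[ (c+(q-c)*((z-c[2])/(q[2]-c[2])))[:2] for c,q in P])
E
```

```text
tile
(274, 127, 71, 70) rect [ 425.8 -373.5] [82.9 86.9] ell [ 422.7 -374. ] [103.5 110.9]
cap
(301, 160, 25, 8) rect [ 410.9 -360.1] [23.4  6.6] ell [ 417.9 -363.8] [22.9 25.7]
amber
(290, 141, 46, 49) rect [ 417.7 -366.2] [52.7 48.7] ell [ 421.1 -366.8] [50.  57.6]
cork
(531, 83, 76, 74) rect [539.7 -65.8] [91.9 89.1] ell [539.9 -66. ] [90.  92.1]
red
(446, 92, 33, 29) rect [ 437.2 -207.4] [31.2 26.4] ell [ 437.3 -207.5] [27.3 31.6]
-700 [array([ 130.6, -692.3]), array([  171.3, -1006.9])]
-100 [array([ 250.1, -507.1]), array([ 253.8, -569.3])]
0 [array([ 270. , -476.2]), array([ 267.5, -496.4])]
50 [array([ 280. , -460.8]), array([ 274.4, -460. ])]
100 [array([ 290. , -445.4]), array([ 281.3, -423.5])]
200 [array([ 309.9, -414.5]), array([ 295. , -350.6])]
300 [array([ 329.8, -383.6]), array([ 308.8, -277.6])]
```

```bash
python3 - <<'E'
from h import *
np.set_printoptions(precision=1,suppress=True)
s=snap('wrist','w8.png'); np.save('w8.npy',s,allow_pickle=True); to()
print('cork');blob(s,(8,60,120),(28,255,255),(510,70,630,170),8)
print('red');blob(s,(170,120,80),(179,255,255),(430,70,500,140),108)
print('tile');blob(s,(0,0,120),(179,70,255),(260,115,360,210),8)
print('amber');blob(s,(5,90,60),(22,255,255),(270,120,350,200),70)
im=s['image'][110:215,250:500]; cv2.imwrite('pics/c3.png',cv2.cvtColor(cv2.resize(im,None,fx=3.2,fy=3.2,interpolation=2),cv2.COLOR_RGB2BGR))
E
```

```text
t 10.9 pos [ 424.7 -364.7  329.4] head 150.1 tilt [-0.  0.] gap 87.5
cork
(530, 84, 76, 74) rect [540.1 -65.4] [90.9 90. ] ell [539.8 -65.9] [89.8 92.2]
red
(445, 93, 33, 29) rect [ 437.3 -207.5] [31.  26.8] ell [ 437.3 -207.5] [27.2 31.8]
tile
(273, 128, 72, 70) rect [ 425.9 -373.5] [82.9 87.2] ell [ 424.3 -372.3] [104.4 106.8]
amber
(289, 142, 46, 48) rect [ 417.4 -366. ] [52.4 48.7] ell [ 421.3 -366.8] [49.9 58. ]
```

View pics/c3.png

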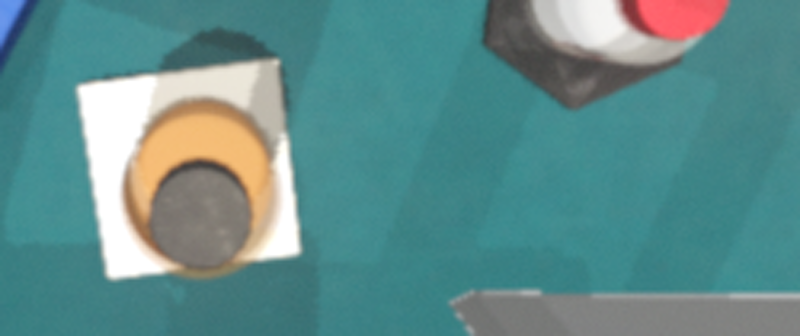

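The tile's corners and the cap are clear; the cap's centre is at (312.5,177.5) in the full picture.

```bash
python3 - <<'E'
from h import *
np.set_printoptions(precision=1,suppress=True)
s=np.load('w8.npy',allow_pickle=True).item()
c=ray(s,[(274.1,136.6),(338.1,128.8),(343.8,189.1),(283.8,196.9)],8); print(c[:,:2],c.mean(0),np.linalg.norm(np.roll(c,1,0)-c,axis=1))
print('cap',ray(s,[(312.5,177.5)],123))
w=np.load('w3.npy',allow_pickle=True).item(); print('red w3',end='');blob(w,(170,120,80),(179,255,255),(90,130,160,200),108)
to((421,-368,86,150))
E
```

```text
[[ 372.2 -394.2]
 [ 404.2 -319. ]
 [ 476.4 -350.4]
 [ 446.  -424.5]] [ 424.7 -372.     8. ] [79.8 81.7 78.7 80.1]
cap [[ 422.8 -366.3  123. ]]
red w3(105, 149, 39, 33) rect [ 439.6 -200.7] [34.4 27. ] ell [ 439.8 -201. ] [28.4 34.4]
t 10.9 pos [ 424.7 -364.7  329.4] head 150.1 tilt [-0.  0.] gap 87.5
(421, -368, 86, 150) -> [0.0011, -0.0049, 0.2434] turn 0.002 rows>= 4.9
```

Converted, 0.243 m is 0.486, -0.003 m is -0.006.

Call:
{"name": "move_arm", "arguments": {"increments": [[[0.001, -0.006, 0.08], 0, 1], [[0.001, -0.006, 0.18], 0, 1], [[0.001, -0.006, 0.27], 0, 1], [[0.001, -0.006, 0.36], 0, 1], [[0.001, -0.006, 0.43], 0, 1], [[0.001, -0.006, 0.47], 0, 1], [[0.001, -0.006, 0.486], 0, 1], [[0.001, -0.006, 0.486], 0, 0.5], [[0.001, -0.006, 0.486], 0, 0.5], [[0.001, -0.006, 0.486], 0, 0.5], [[0.001, -0.006, 0.486], 0, 0.5], [[0.001, -0.006, 0.486], 0, 0.5]], "squeeze": 20}}

```text
time_s: 12.1
position: [423.9, -369.0, 88.3]
tool_rot: [0.001, 0.258, 0.966, -0.001]
wrist_force: [0.0, 1.1, 4.6]
finger_gap: 55.8
grip_force: 20.0
```

Converted, -0.03 m is -0.06, -0.01 m is -0.02.

Call:
{"name": "move_arm", "arguments": {"increments": [[[0, 0, 0], 0, 0.5], [[0, 0, 0], 0, 0.5], [[0, 0, 0], 0, 0.5], [[0, 0, -0.02], 0, 0.5], [[0, 0, -0.06], 0, 0.5]]}}

```text
time_s: 12.6
position: [422.2, -367.4, 116.6]
tool_rot: [-0.002, 0.258, 0.966, 0.001]
wrist_force: [0.6, 0.0, -0.7]
finger_gap: 56.2
grip_force: 20.0
```

```bash
python3 -c "
from h import *
to((422,-366,250,150),(380,-250,260,150),(400,-150,260,150),(430,-110,260,150),(540,-65,260,150))"
```

```text
t 12.6 pos [ 422.2 -367.4  116.6] head 150.1 tilt [-0.0026  0.0027] gap 56.2
(422, -366, 250, 150) -> [0.0013, 0.0013, -0.1334] turn 0.002 rows>= 2.7
(380, -250, 260, 150) -> [0.0956, 0.0809, -0.143] turn 0.002 rows>= 3.8
(400, -150, 260, 150) -> [0.1281, 0.1775, -0.1428] turn 0.002 rows>= 5.2
(430, -110, 260, 150) -> [0.1221, 0.2272, -0.1428] turn 0.002 rows>= 5.9
(540, -65, 260, 150) -> [0.0492, 0.321, -0.1429] turn 0.002 rows>= 7.1
```

Converted, 0.32 m is 0.64, 0.295 m is 0.59.

Call:
{"name": "move_arm", "arguments": {"increments": [[[0, 0, -0.08], 0, 0.5], [[0.01, 0, -0.17], 0, 0.5], [[0.06, 0.04, -0.24], 0, 0.5], [[0.12, 0.09, -0.28], 0, 0.5], [[0.17, 0.15, -0.29], 0, 0.5], [[0.21, 0.22, -0.29], 0, 0.5], [[0.24, 0.3, -0.29], 0, 0.5], [[0.25, 0.38, -0.29], 0, 0.5], [[0.24, 0.46, -0.29], 0, 0.5], [[0.2, 0.53, -0.29], 0, 0.5], [[0.15, 0.59, -0.29], 0, 0.5], [[0.098, 0.64, -0.29], 0, 0.5]]}}

```text
time_s: 13.8
position: [541.2, -65.0, 262.7]
tool_rot: [-0.0, 0.257, 0.966, -0.0]
wrist_force: [0.5, -0.1, -1.2]
finger_gap: 55.7
grip_force: 20.0
```

```bash
python3 -c "
from h import *
s=snap('wrist','w9.png'); np.save('w9.npy',s,allow_pickle=True)
blob(s,(5,90,60),(22,255,255),(200,100,420,260),20)
to((540,-65,260,150),(540,-65,88,150))"
```

```text
(252, 128, 128, 132) rect [566.2 -78.2] [146.7 148.7] ell [568.8 -87.6] [150.7 253.5]
t 13.85 pos [547.3 -64.8 262.8] head 150.2 tilt [0.0063 0.0005] gap 55.7
(540, -65, 260, 150) -> [0.0062, -0.0039, 0.0028] turn 0.003 rows>= 0.2
(540, -65, 88, 150) -> [0.0071, -0.0045, 0.1748] turn 0.003 rows>= 3.5
```

View pics/w9.png

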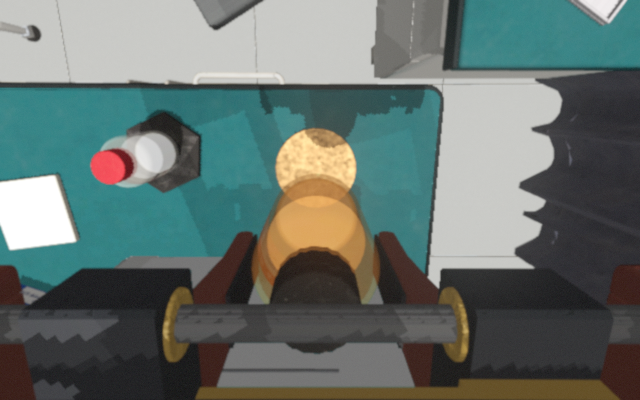

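The amber bottle hangs upright at (316,220) just above the cork (316,165), and the tile is now empty at (38,212). I'll let it settle, then descend part-way.

Call:
{"name": "move_arm", "arguments": {"increments": [[[0, 0, 0], 0, 0.5], [[0, 0, 0.06], 0, 0.5], [[0, 0, 0.14], 0, 0.5], [[0, 0, 0.22], 0, 0.5], [[0, 0, 0.28], 0, 0.5], [[0, 0, 0.31], 0, 0.5], [[0, 0, 0.32], 0, 0.5], [[0, 0, 0.32], 0, 0.5], [[0, 0, 0.32], 0, 0.5]]}}

```text
time_s: 14.75
position: [540.7, -67.1, 103.3]
tool_rot: [0.001, 0.258, 0.966, -0.0]
wrist_force: [-0.2, 0.2, -2.5]
finger_gap: 56.0
grip_force: 20.0
```

```bash
python3 -c "
from h import *
s=snap('wrist')
print(env.get_state()['wrist_force'])
to((540,-65,90,150),(540,-65,86,150))"
```

```text
[-0.14628143 -0.38016581 -1.13826646]
t 14.8 pos [541.  -67.1 103.5] head 150.1 tilt [ 0.002  -0.0007] gap 56.0
(540, -65, 90, 150) -> [0.0019, 0.0013, 0.0135] turn 0.002 rows>= 0.3
(540, -65, 86, 150) -> [0.0019, 0.0013, 0.0175] turn 0.002 rows>= 0.4
```

Converted, 0.0165 m is 0.033, 0.002 m is 0.004.

Call:
{"name": "move_arm", "arguments": {"increments": [[[0.004, 0.003, 0.012], 0, 0.5], [[0.004, 0.003, 0.022], 0, 0.5], [[0.004, 0.003, 0.028], 0, 0.5], [[0.004, 0.003, 0.031], 0, 0.5], [[0.004, 0.003, 0.033], 0, 0.5], [[0.004, 0.003, 0.033], 0, 0.5]]}}

```text
time_s: 15.4
position: [539.8, -64.1, 87.8]
tool_rot: [0.001, 0.258, 0.966, 0.0]
wrist_force: [-5.2, 2.9, 21.0]
finger_gap: 55.5
grip_force: 20.0
```

Converted, -0.19 m is -0.38, -0.16 m is -0.32.

Call:
{"name": "move_arm", "arguments": {"increments": [[[0, 0, -0.0016], 0, 0.5], [[0, 0, -0.0016], 0, 0.7], [[0, 0, -0.0016], 0, 1], [[0, 0, -0.0016], 0, 1], [[0, 0, -0.0016], 0, 1], [[0, 0, -0.0016], 0, 1], [[0, 0, -0.04], 0, 1], [[0, 0, -0.12], 0, 1], [[0, 0, -0.22], 0, 1], [[0, 0, -0.32], 0, 1], [[0, 0, -0.38], 0, 1], [[0, 0, -0.38], 0, 1]]}}

```text
time_s: 16.6
position: [542.3, -65.1, 280.7]
tool_rot: [0.005, 0.258, 0.966, 0.0]
wrist_force: [-0.2, -0.5, 1.0]
finger_gap: 87.7
grip_force: 0.0
```

```bash
python3 - <<'E'
from h import *
s=snap('wrist','w10.png'); np.save('w10.npy',s,allow_pickle=True)
to((400,-150,290,150),(438.5,-204,290,150))
im=s['image'][90:270,80:420]; cv2.imwrite('pics/c4.png',cv2.cvtColor(cv2.resize(im,None,fx=2.3,fy=2.3,interpolation=2),cv2.COLOR_RGB2BGR))
E
```

```text
t 16.65 pos [540.8 -64.7 277.9] head 150.1 tilt [ 0.0049 -0.0013] gap 87.9
(400, -150, 290, 150) -> [0.0794, -0.1441, -0.0127] turn 0.002 rows>= 3.3
(438.5, -204, 290, 150) -> [0.0192, -0.1717, -0.0124] turn 0.002 rows>= 3.5
```

View pics/c4.png

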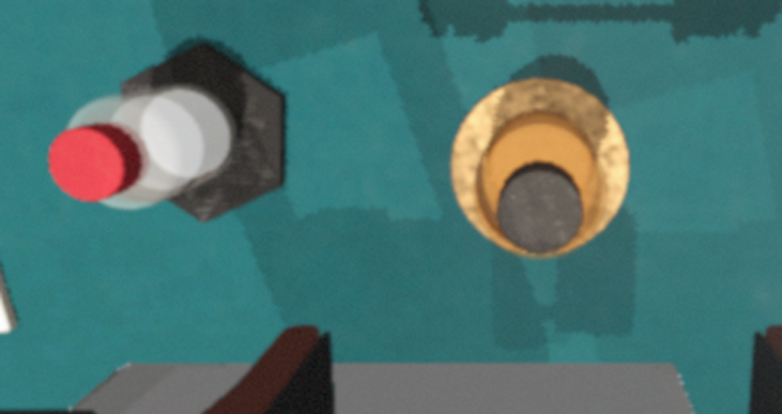

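The amber bottle stands centred on the cork, with its cap at about (315,180). The red cap is at about (117,161) and the mat's centre at about (170,147).

```bash
python3 - <<'E'
from h import *
np.set_printoptions(precision=1,suppress=True)
s=np.load('w10.npy',allow_pickle=True).item()
f=lambda L:[(x/2.3+80,y/2.3+90) for x,y in L]
print('cap',ray(s,f([(540,208)]),123)); blob(s,(8,60,120),(28,255,255),(270,110,360,210),8)
m=ray(s,f([(207,43),(284,95),(284,182),(205,221)]),8); print(m,'c',(m[0]+m[3])/2)
print('red',ray(s,f([(88,163)]),108))
w=np.load('w9.npy',allow_pickle=True).item();t=ray(w,[(60,174),(78,240),(5,250)],8);print('tile',(t[0]+t[2])/2,t)
E
```

```text
cap [[537.  -61.2 123. ]]
(276, 124, 78, 78) rect [541.1 -63.6] [89.8 88.4] ell [541.3 -63.9] [89.  90.4]
[[ 408.2 -172.6    8. ]
 [ 447.1 -154.5    8. ]
 [ 482.9 -179.2    8. ]
 [ 479.5 -225.7    8. ]] c [ 443.9 -199.1    8. ]
red [[ 439.1 -203.2  108. ]]
tile [ 424.4 -370.8    8. ] [[ 405.  -313.5    8. ]
 [ 476.3 -346.6    8. ]
 [ 443.9 -428.2    8. ]]
```

Converted, -0.172 m is -0.344, -0.145 m is -0.29.

Call:
{"name": "move_arm", "arguments": {"increments": [[[0.06, -0.06, -0.01], 0, 1], [[0.1, -0.14, -0.02], 0, 1], [[0.11, -0.22, -0.026], 0, 1], [[0.09, -0.29, -0.026], 0, 1], [[0.04, -0.344, -0.026], 0, 1], [[0.04, -0.344, -0.026], 0, 1], [[0.04, -0.344, -0.026], 0, 1], [[0.04, -0.344, -0.026], 0, 1]]}}

```text
time_s: 17.45
position: [435.5, -202.3, 287.3]
tool_rot: [-0.001, 0.258, 0.966, 0.001]
wrist_force: [0.2, 0.1, -0.1]
finger_gap: 87.9
grip_force: 0.0
```

```bash
python3 - <<'E'
from h import *
s=snap('wrist','w11.png'); np.save('w11.npy',s,allow_pickle=True)
blob(s,(170,120,80),(179,255,255),(200,100,420,260),108)
to((438.5,-204,72,150))
im=s['image'][90:270,180:480]; cv2.imwrite('pics/c5.png',cv2.cvtColor(cv2.resize(im,None,fx=2.6,fy=2.6,interpolation=2),cv2.COLOR_RGB2BGR))
E
```

```text
(299, 172, 30, 31) rect [ 437.1 -204.2] [26.6 28.1] ell [ 437.4 -204.4] [26.6 28.8]
t 17.5 pos [ 435.7 -202.2  287.7] head 150.2 tilt [-0.0019  0.0015] gap 88.1
(438.5, -204, 72, 150) -> [-0.0039, -0.0003, 0.2157] turn 0.003 rows>= 4.3
```

View pics/c5.png

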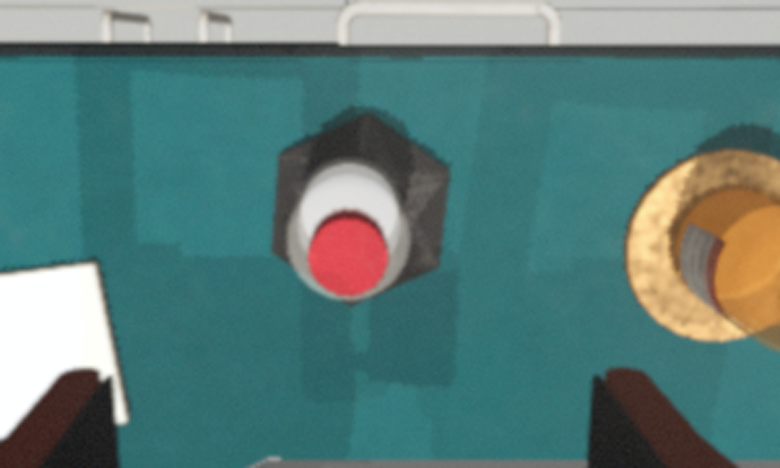

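The pale bottle stands upright on the mat, its red cap at (314,187). The mat's centre is at (318,170), and the tile's and cork's edges are both visible. Descending to grip.

Converted, 0.216 m is 0.432, 0.212 m is 0.424.

Call:
{"name": "move_arm", "arguments": {"increments": [[[-0.007, 0, 0.08], 0, 1], [[-0.007, 0, 0.17], 0, 1], [[-0.007, 0, 0.26], 0, 1], [[-0.007, 0, 0.34], 0, 1], [[-0.007, 0, 0.4], 0, 1], [[-0.007, 0, 0.424], 0, 1], [[-0.007, 0, 0.432], 0, 1], [[-0.007, 0, 0.432], 0, 0.4], [[-0.007, 0, 0.432], 0, 0.4], [[-0.007, 0, 0.432], 0, 0.4], [[-0.007, 0, 0.432], 0, 0.4], [[-0.007, 0, 0.432], 0, 0.4]], "squeeze": 15}}

```text
time_s: 18.7
position: [439.7, -205.5, 73.3]
tool_rot: [0.001, 0.258, 0.966, -0.0]
wrist_force: [0.3, 0.4, 0.9]
finger_gap: 51.3
grip_force: 0.0
```

Converted, -0.06 m is -0.12, -0.03 m is -0.06.

Call:
{"name": "move_arm", "arguments": {"increments": [[[0, 0, 0], 0, 0.4], [[0, 0, 0], 0, 0.4], [[0, 0, 0], 0, 0.4], [[0, 0, 0], 0, 0.4], [[0, 0, -0.02], 0, 0.4], [[0, 0, -0.06], 0, 0.4], [[0, 0, -0.12], 0, 0.4], [[0, 0, -0.12], 0, 0.4], [[0, 0, -0.12], 0, 0.4]]}}

```text
time_s: 19.6
position: [439.6, -205.4, 133.2]
tool_rot: [0.001, 0.258, 0.966, -0.0]
wrist_force: [0.3, -0.1, -2.1]
finger_gap: 47.6
grip_force: 15.0
```

```bash
python3 - <<'E'
from h import *
s=np.load('w11.npy',allow_pickle=True).item()
c=ray(s,[(180+x/2.6,90+y/2.6) for x,y in [(277,152),(365,110),(450,168),(437,265),(350,300),(275,250)]],8)[:,:2];print(c.round(1),c.mean(0),np.linalg.norm(c-np.roll(c,1,0),axis=1).round())
snap('side'); to((430,-300,190,150),(424.5,-371.5,190,150),(424.5,-371.5,72,150))
E
```

```text
[[ 400.8 -220. ]
 [ 404.4 -176.6]
 [ 445.8 -156.1]
 [ 482.4 -182.6]
 [ 476.9 -225.9]
 [ 439.  -244. ]] [ 441.53647678 -200.87859826] [45. 44. 46. 45. 44. 42.]
t 19.65 pos [ 439.  -205.   132.4] head 150.1 tilt [-0.0003  0.0001] gap 47.8
(430, -300, 190, 150) -> [-0.0396, -0.0868, -0.0576] turn 0.002 rows>= 2.2
(424.5, -371.5, 190, 150) -> [-0.0704, -0.1516, -0.0576] turn 0.002 rows>= 3.5
(424.5, -371.5, 72, 150) -> [-0.0705, -0.1516, 0.0604] turn 0.002 rows>= 3.6
```

Converted, -0.1515 m is -0.303, -0.145 m is -0.29.

Call:
{"name": "move_arm", "arguments": {"increments": [[[-0.02, -0.04, -0.05], 0, 0.4], [[-0.05, -0.11, -0.09], 0, 0.4], [[-0.084, -0.18, -0.1], 0, 0.4], [[-0.114, -0.246, -0.1], 0, 0.4], [[-0.134, -0.29, -0.09], 0, 0.4], [[-0.14, -0.303, -0.06], 0, 0.4], [[-0.14, -0.303, 0], 0, 0.4], [[-0.14, -0.303, 0.06], 0, 0.4], [[-0.14, -0.303, 0.09], 0, 0.4], [[-0.14, -0.303, 0.1], 0, 0.4], [[-0.14, -0.303, 0.1], 0, 0.4], [[-0.14, -0.303, 0.1], 0, 0.4]]}}

```text
time_s: 20.85
position: [424.7, -371.1, 82.8]
tool_rot: [-0.0, 0.258, 0.966, 0.0]
wrist_force: [0.1, -0.1, -0.8]
finger_gap: 47.8
grip_force: 15.0
```

```bash
python3 -c "
from h import *
print(env.get_state()['wrist_force']);to((424.5,-371.5,74,150))"
```

```text
[ 0.13164897 -0.05996985 -0.81516717]
t 20.85 pos [ 424.7 -371.1   82.8] head 150.1 tilt [-0.0001  0.0001] gap 47.8
(424.5, -371.5, 74, 150) -> [-0.0, -0.0005, 0.0088] turn 0.002 rows>= 0.2
```

Converted, 0.0092 m is 0.0184, 0.0085 m is 0.017.

Call:
{"name": "move_arm", "arguments": {"increments": [[[0, 0, 0.008], 0, 0.4], [[0, 0, 0.014], 0, 0.4], [[0, 0, 0.017], 0, 0.4], [[0, 0, 0.0184], 0, 0.4], [[0, 0, 0.0184], 0, 0.4]]}}

```text
time_s: 21.35
position: [424.5, -371.5, 73.5]
tool_rot: [0.0, 0.258, 0.966, -0.0]
wrist_force: [-0.6, 0.2, -1.6]
finger_gap: 47.7
grip_force: 15.0
```

Still hanging (-1.6 N). I'll lower in small steps.

Converted, 0.0012 m is 0.0024, 0.0006 m is 0.0012.

Call:
{"name": "move_arm", "arguments": {"increments": [[[0, 0, 0.0012], 0, 0.4], [[0, 0, 0.0024], 0, 0.4], [[0, 0, 0.0024], 0, 0.4]]}}

```text
time_s: 21.65
position: [424.6, -371.6, 73.2]
tool_rot: [0.0, 0.258, 0.966, -0.0]
wrist_force: [-1.9, 1.2, 7.2]
finger_gap: 47.5
grip_force: 15.0
```

Converted, -0.21 m is -0.42, -0.16 m is -0.32.

Call:
{"name": "move_arm", "arguments": {"increments": [[[0, 0, -0.0008], 0, 0.6], [[0, 0, -0.0008], 0, 1], [[0, 0, -0.0008], 0, 1], [[0, 0, -0.0008], 0, 1], [[0, 0, -0.0008], 0, 1], [[0, 0, -0.0008], 0, 1], [[0, 0, -0.04], 0, 1], [[0, 0, -0.12], 0, 1], [[0, 0, -0.22], 0, 1], [[0, 0, -0.32], 0, 1], [[0, 0, -0.42], 0, 1], [[0, 0, -0.42], 0, 1]]}}

```text
time_s: 22.85
position: [427.4, -374.6, 289.9]
tool_rot: [0.006, 0.258, 0.966, -0.004]
wrist_force: [1.1, -0.7, -0.5]
finger_gap: 87.9
grip_force: 0.0
```

```bash
python3 - <<'E'
from h import *
s=snap('wrist','w12.png'); np.save('w12.npy',s,allow_pickle=True)
print('red');blob(s,(170,120,80),(179,255,255),(200,100,420,260),108)
print('tile');blob(s,(0,0,120),(179,70,255),(240,90,390,230),8)
to((400,-200,285,150),(420,0,285,150),(492,282,285,150))
E
```

```text
red
(303, 159, 30, 31) rect [ 422.6 -370.3] [26.4 27. ] ell [ 423.  -370.1] [26.4 27.6]
tile
(276, 120, 78, 77) rect [ 424.  -372.8] [82.9 83.5] ell [ 424.3 -371.9] [ 99.  115.9]
t 22.9 pos [ 426.1 -373.2  286.3] head 150.1 tilt [ 0.0055 -0.0063] gap 87.9
(400, -200, 285, 150) -> [0.109, 0.1372, 0.0001] turn 0.002 rows>= 3.5
(420, 0, 285, 150) -> [0.1913, 0.3205, -0.0011] turn 0.002 rows>= 7.5
(492, 282, 285, 150) -> [0.2695, 0.6009, -0.0024] turn 0.002 rows>= 13.2
```

Converted, 0.49 m is 0.98, 0.445 m is 0.89.

Call:
{"name": "move_arm", "arguments": {"increments": [[[0.05, 0.06, 0], 0, 1], [[0.11, 0.13, 0], 0, 1], [[0.17, 0.2, 0], 0, 1], [[0.22, 0.28, 0], 0, 1], [[0.26, 0.36, 0], 0, 1], [[0.3, 0.44, 0], 0, 1], [[0.34, 0.53, 0], 0, 1], [[0.37, 0.62, 0], 0, 1], [[0.4, 0.71, 0], 0, 1], [[0.424, 0.8, 0], 0, 1], [[0.45, 0.89, 0], 0, 1], [[0.474, 0.98, 0], 0, 1]]}}

```text
time_s: 24.1
position: [462.2, 173.3, 280.5]
tool_rot: [-0.001, 0.258, 0.966, -0.001]
wrist_force: [0.8, -0.2, 0.5]
finger_gap: 87.9
grip_force: 0.0
```

Converted, 0.111 m is 0.222, 0.085 m is 0.17.

Call:
{"name": "move_arm", "arguments": {"increments": [[[0.024, 0.09, 0], 0, 1], [[0.05, 0.17, 0], 0, 1], [[0.065, 0.222, 0], 0, 1], [[0.065, 0.222, 0], 0, 1], [[0.065, 0.222, 0], 0, 1], [[0.065, 0.222, 0], 0, 1]]}}

```text
time_s: 24.7
position: [489.6, 282.6, 281.1]
tool_rot: [-0.001, 0.258, 0.966, -0.001]
wrist_force: [-0.6, -0.5, 0.8]
finger_gap: 87.5
grip_force: 0.0
```

```bash
python3 - <<'E'
from h import *
s=snap('wrist','w13.png')
print('foot');blob(s,(105,120,60),(130,255,255),(240,90,400,230),9)
to((493.7,282,108,150))
E
```

```text
foot
(296, 149, 42, 38) rect [490.7 282.9] [44.9 44.4] ell [493.9 281.9] [48.1 49.5]
t 24.75 pos [489.8 282.5 281.5] head 150.0 tilt [-0.0015 -0.0011] gap 87.9
(493.7, 282, 108, 150) -> [-0.0038, 0.0018, 0.1735] turn 0.001 rows>= 3.5
```

Converted, 0.173 m is 0.346, 0.0015 m is 0.003.

Call:
{"name": "move_arm", "arguments": {"increments": [[[-0.008, 0.003, 0.08], 0, 1], [[-0.008, 0.003, 0.18], 0, 1], [[-0.008, 0.003, 0.26], 0, 1], [[-0.008, 0.003, 0.32], 0, 1], [[-0.008, 0.003, 0.346], 0, 1], [[-0.008, 0.003, 0.346], 0, 1], [[-0.008, 0.003, 0.346], 0, 0.1], [[-0.008, 0.003, 0.346], 0, 0.1], [[-0.008, 0.003, 0.346], 0, 0.1], [[-0.008, 0.003, 0.346], 0, 0.1], [[-0.008, 0.003, 0.346], 0, 0.1], [[-0.008, 0.003, 0.346], 0, 0.1]]}}

```text
time_s: 25.95
position: [494.7, 283.3, 109.5]
tool_rot: [0.0, 0.258, 0.966, 0.0]
wrist_force: [-0.8, -0.1, -0.8]
finger_gap: 43.5
grip_force: 0.0
```

Converted, -0.18 m is -0.36, -0.17 m is -0.34.

Call:
{"name": "move_arm", "arguments": {"increments": [[[0, 0, 0], 0, 0.1], [[0, 0, 0], 0, 0.1], [[0, 0, 0], 0, 0.1], [[0, 0, 0], 0, 0.1], [[0, 0, 0], 0, 0.1], [[0, 0, 0], 0, 0.1], [[0, 0, -0.02], 0, 0.1], [[0, 0, -0.06], 0, 0.1], [[0, 0, -0.14], 0, 0.1], [[0, 0, -0.24], 0, 0.1], [[0, 0, -0.34], 0, 0.1], [[0, 0, -0.36], 0, 0.1]]}}

```text
time_s: 27.15
position: [497.6, 284.5, 296.6]
tool_rot: [0.005, 0.258, 0.966, 0.003]
wrist_force: [0.5, 0.0, -0.6]
finger_gap: 23.5
grip_force: 15.0
```

```bash
python3 - <<'E'
from h import *
to((420,0,285,150),(400,-130,285,150),(441.5,-201,285,150),(441.5,-201,120,150))
E
```

```text
t 27.15 pos [497.6 284.5 296.6] head 150.1 tilt [0.0106 0.0044] gap 23.5
(420, 0, 285, 150) -> [-0.0744, -0.2855, 0.0095] turn 0.002 rows>= 5.9
(400, -130, 285, 150) -> [-0.1219, -0.4081, 0.0088] turn 0.002 rows>= 8.5
(441.5, -201, 285, 150) -> [-0.1932, -0.449, 0.0089] turn 0.002 rows>= 9.8
(441.5, -201, 120, 150) -> [-0.1921, -0.4505, 0.1739] turn 0.002 rows>= 10.4
```

Call:
{"name": "move_arm", "arguments": {"increments": [[[-0.02, -0.08, 0], 0, 0.1], [[-0.044, -0.17, 0], 0, 0.1], [[-0.068, -0.26, 0], 0, 0.1], [[-0.092, -0.35, 0], 0, 0.1], [[-0.116, -0.44, 0], 0, 0.1], [[-0.144, -0.53, 0], 0, 0.1], [[-0.176, -0.62, 0], 0, 0.1], [[-0.21, -0.71, 0], 0, 0.1], [[-0.25, -0.79, 0], 0, 0.1], [[-0.3, -0.84, 0], 0, 0.1], [[-0.35, -0.88, 0], 0, 0.1], [[-0.38, -0.896, 0], 0, 0.1]]}}

```text
time_s: 28.35
position: [436.3, -202.3, 289.4]
tool_rot: [0.0, 0.259, 0.966, -0.0]
wrist_force: [0.9, 0.8, -0.1]
finger_gap: 23.3
grip_force: 15.0
```

Converted, 0.155 m is 0.31, 0.145 m is 0.29.

Call:
{"name": "move_arm", "arguments": {"increments": [[[0, 0, 0], 0, 0.1], [[0, 0, 0], 0, 0.1], [[0, 0, 0.08], 0, 0.1], [[0, 0, 0.17], 0, 0.1], [[0, 0, 0.24], 0, 0.1], [[0, 0, 0.29], 0, 0.1], [[0, 0, 0.31], 0, 0.1], [[0, 0, 0.31], 0, 0.1], [[0, 0, 0.31], 0, 0.1]]}}

```text
time_s: 29.25
position: [436.7, -199.6, 135.3]
tool_rot: [0.001, 0.258, 0.966, -0.0]
wrist_force: [0.1, -0.1, -0.9]
finger_gap: 23.8
grip_force: 15.0
```

```bash
python3 - <<'E'
from h import *
s=snap('wrist','w14.png')
to((441.5,-201,113,150))
E
```

```text
t 29.3 pos [ 437.  -200.   135.7] head 150.1 tilt [ 0.002  -0.0013] gap 23.3
(441.5, -201, 113, 150) -> [-0.0043, 0.0014, 0.0227] turn 0.002 rows>= 0.5
```

View pics/w14.png

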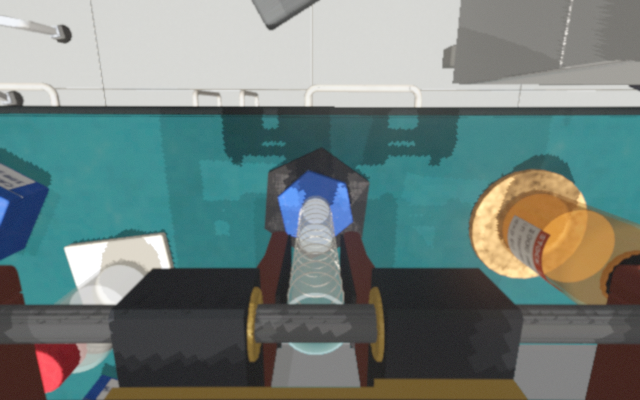

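The cylinder's foot is centred over the mat at (316,205), and the other bottles are clear. Final lowering.

Converted, 0.021 m is 0.042, 0.02 m is 0.04.

Call:
{"name": "move_arm", "arguments": {"increments": [[[-0.008, 0.002, 0.016], 0, 0.1], [[-0.008, 0.002, 0.028], 0, 0.1], [[-0.008, 0.002, 0.036], 0, 0.1], [[-0.008, 0.002, 0.04], 0, 0.1], [[-0.008, 0.002, 0.042], 0, 0.1], [[-0.008, 0.002, 0.042], 0, 0.1], [[-0.008, 0.002, 0.042], 0, 0.1]]}}

```text
time_s: 30.0
position: [439.9, -201.0, 113.8]
tool_rot: [-0.0, 0.258, 0.966, -0.0]
wrist_force: [-0.7, 2.2, 7.2]
finger_gap: 23.8
grip_force: 15.0
```

Call:
{"name": "move_arm", "arguments": {"increments": [[[0, 0, -0.001], 0, 0.3], [[0, 0, -0.001], 0, 0.7], [[0, 0, -0.001], 0, 1], [[0, 0, -0.001], 0, 1], [[0, 0, -0.001], 0, 1], [[0, 0, -0.001], 0, 1], [[0, 0, -0.001], 0, 1], [[0, 0, -0.06], 0, 1], [[0, 0, -0.14], 0, 1], [[0, 0, -0.24], 0, 1], [[0, 0, -0.34], 0, 1], [[0, 0, -0.4], 0, 1]]}}

```text
time_s: 31.2
position: [441.0, -201.6, 317.3]
tool_rot: [0.002, 0.258, 0.966, -0.001]
wrist_force: [-0.2, -0.7, 0.2]
finger_gap: 87.9
grip_force: 0.0
```

Converted, 0.04 m is 0.08, -0.03 m is -0.06.

Call:
{"name": "move_arm", "arguments": {"increments": [[[0.06, 0.02, -0.04], 0, 1], [[0.08, 0.02, -0.06], 0, 1], [[0.08, 0.02, -0.06], 0, 1], [[0.08, 0.02, -0.06], 0, 1], [[0.08, 0.02, -0.06], 0, 1]]}}

```text
time_s: 31.7
position: [410.3, -172.7, 342.0]
tool_rot: [-0.001, 0.258, 0.966, 0.0]
wrist_force: [0.9, -0.6, -0.4]
finger_gap: 87.5
grip_force: 0.0
```

```bash
python3 - <<'E'
from h import *
s=snap('wrist','w15.png')
print('foot');blob(s,(105,120,60),(130,255,255),(250,110,400,260),14)
print('red');blob(s,(170,120,80),(179,255,255),(50,100,250,300),108)
to()
E
```

```text
foot
(289, 170, 39, 35) rect [ 437.6 -198.7] [51.  46.6] ell [ 440.1 -200.1] [52.  53.4]
red
(158, 253, 24, 22) rect [ 415.7 -366.7] [12.7 34. ] ell [ 417.2 -367.1] [15. 35.]
t 31.75 pos [ 410.3 -172.7  342. ] head 150.1 tilt [-0.0019  0.0009] gap 87.5
```

View pics/w15.png

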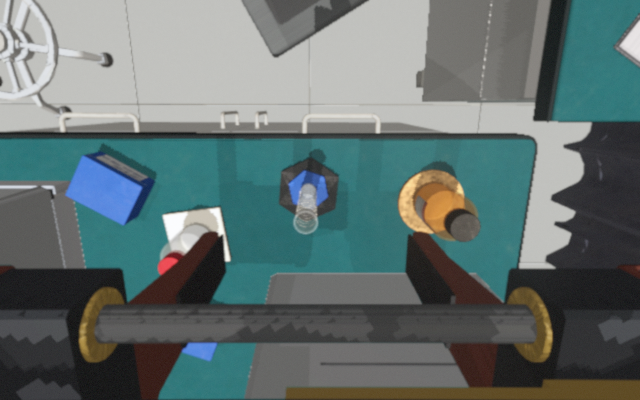

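All three stand upright on their own stands: the cylinder on the mat at (308,190), the amber bottle on the cork at (433,203), and the pale bottle on the tile at (195,235). The gripper is clear, so I'm handing in.

```bash
python3 -c "
from h import *
print(env.sign_off())"
```

```text
the job is handed in; nothing more can be done
None
```

I handed in the job at about 32 s with the amber bottle on the cork disc, the pale bottle on the tile and the measuring cylinder on the mat, all upright and each measured within about 5 mm of centre; the hand-in returned no verdict.

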